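# Make up the gauge station: fit-test a sleeve, press the label holder home

## Task

Two steel sleeves stand on the bench: slide the one whose bore fits over the gauge pin of the aluminium station all the way down the pin and let go of it; the one that does not fit ends up standing or lying on the bench, away from the station. Then take the label holder out of its stand, push it down behind the lip of the station, white card facing the same front side as the lip, until its spring strip is fully pressed down, and finish while still holding it pressed home with the gripper. Leave the other things on the bench alone.

Things in the scene. Friction and masses are not known exactly. Their poses are not given: they have to be found in the camera images.
- station: fixed aluminium station, base plate 100 (x) x 196 (y) x 12 mm thick on the bench; origin at the centre of the plate's underside, z up, its front is -x. Upright gauge pin at (0, +60) mm; slot for the label holder centred at (0, -40) mm, with the lip on its -x side and the 12 mm thick shelf edge, top 46 mm above the bench, on its +x side
- pin_foot (a point): centre of the gauge pin at its foot, on the plate's top (12 mm above the bench). Steel pin 18 mm in diameter, 36 mm tall, its top 6 mm tapered to 10 mm
- slot (a point): middle of the slot, at the top of the unpressed spring strip (22 mm above the bench). The slot runs along the station's y, 9 mm wide in x and 74 mm long between end stops 38 mm above the bench; the lip is straight up to 38 mm and flares outward to about 46 mm to lead the holder in
- strip (a joint): spring strip that forms the floor of the slot: 0 = up, 0.006 m = fully pressed down on its stop. It starts to give at about 4 N and needs about 8.5 N at the stop; it springs back up when let go
- holder: black label holder, 60 mm wide (y), 76 mm tall, loose, about 60 g, upright in its stand with its foot 8 mm above the bench; origin at the centre of its underside, z up. Lower 34 mm: a blade 5 mm thick (lowest 2 mm: 3 mm); above it (34 to 76 mm) a 10 mm thick head to grip across its thickness (x). Blank white card on its -x face
- card_face (a point): centre of the white card, 5 mm in front (-x) of the holder's middle plane, 55 mm above its underside
- stand: fixed grey block 60 x 100 x 24 mm that carries the holder in a slot 7 x 62 mm, 16 mm deep; origin at the centre of its underside, slot along its y
- sleeve_wide: loose steel sleeve standing on end, 36 mm outside diameter, 30 mm tall, bore 21 mm: fits the pin. Origin at the centre of its underside
- sleeve_wide_mid (a point): middle of the wide-bore sleeve, 15 mm above its underside
- sleeve_narrow: the other steel sleeve, same outside (36 mm diameter, 30 mm tall), bore about 14 mm: does not fit the pin. Origin at the centre of its underside
- sleeve_narrow_mid (a point): middle of the narrow-bore sleeve, 15 mm above its underside
- oil: oil bottle, white and blue with a red spout, 35 mm across, 107 mm tall, bystander behind the station
- gauge: ground steel block 24 x 24 x 18 mm, bystander in front of the station
- loose_nut: large steel nut 30 x 35 x 16 mm, bystander in front of the station
- drawer_stack: fixed stack of clear drawers in the middle of the bench, between the sleeves (left) and the station (right): it spans x 0.58 to 0.79, y -0.19 to -0.01 m, and with the grey-white bins beside it (x from 0.53, y -0.21 to +0.27 m) stands up to 0.23 m above the bench; nothing in front of it (x under 0.52) is higher than 0.08 m, so carry things across there
Not all that is in view belongs to the job. There is more than one size of the holder; the one meant has the size given above.

How it is judged:
By the outcome, as a careful person would: the job done as asked, in the order asked, and still so for the second after the job is handed in, while the arm keeps its last pose, push and grip.
It also fails if it takes over 64 s, if anything falls off the work surface, if the arm or the gripper's body presses on something with over 40 N, if the wrist force passes 120 N, or if a joint passes its speed limit or range.

## Robot

A 6-joint arm with a two-finger parallel gripper is mounted at the origin on a cart in front of the work surface, level with it; the furniture and walls round the work are solid. World frame = base frame: x ahead of the robot, y to its left, z up, the work surface at z = 0. Lengths are in m, angles in degrees, forces in N, time in s.
With the tool pointing down it reaches from about 0.35 to 0.975 m from the base axis. Payload 4.9 kg.
Tool frame: the origin (TCP) lies between the finger pads; the fingertips stand 19 mm ahead of it and the grasp point (between the pads) is the TCP (env.tip_extent is the distance from the TCP to the fingertips, in m); z points along the fingers, y is the direction in which the jaws open and shut (so a half turn about z gives the same grasp; the last joint's range is limited). The gripper opens to 85 mm and grips with 20 to 120 N. Pads are 22 mm wide; open, the fingers measure 114 mm over their backs; the gripper's body (76 mm by 85 mm) begins 54 mm behind the grasp point. The pads swing forward as they close: fully open they stand 13 mm farther back than shut.
Start: joints at [69.786, 3.019, 92.412, -0, 84.569, -6.818], TCP at [0.145, 0.608, 0.25] pointing down, gripper open.
Joint ranges: [-172.51, 172.51], [-57.92, 126.97], [3.15, 148.05], [-58.71, 238.71], [5.1, 150.11], [-179.66, 179.66]. Speed limits (degrees/s): [147.25, 147.25, 180, 180, 180, 180].

## Interface

Orientations are given as [roll, pitch, yaw] about the fixed x, y, z axes, in that order (R = Rz(yaw) Ry(pitch) Rx(roll)).
In Python, from cell import env gives the robot as it stands.
- The arm moves only by the tool carry_out, never from a script. Its argument "rows" is one flat list of numbers, 7 for each row, row after row: the shift along the tool's x, y, z each as a share of 0.12 m, from -1 to 1, then the turn, a rotation vector about the tool's x, y, z each as a share of pi rad, from -1 to 1, then the finger opening in mm, from 0 to 85.4. A call has 1 to 12 rows; each row is the pose to reach, as a shift and turn from the pose measured when the call began, along the tool's axes at that moment, turning the shorter way round; what a row does not reach only later rows make up. A row lasts 1/12 s, in which the tool goes at most 41.7 mm and 7.16 degrees, less where a joint would pass 70% of its speed; a pose out of reach is approached as far as the arm can. A call with a number of a shift or a turn outside -1 to 1 is refused whole. A call with a gripper value outside its range is refused whole. The fingers move at their own pace and stop on an object; "squeeze" is the grip in N (left out, the last holds). Time passes only in rows, so rows that repeat a pose let the fingers close. It gives the time, the measured TCP pose, the force and the opening at its end, in the units of the state.
- env.get_state(): the state, without advancing time (a new reading comes with each control period).
- env.snapshot(name): name is "scene" or "side" or "wrist"; returns a dict with "img" (400x640x3 uint8, blue, green, red), "depth" (400x640 float32, m along the optical axis (not along the pixel's ray), 0 where there is no reading), "intrinsics" (3x3 intrinsics, pixels), "pose" (4x4, takes a point from camera to world coordinates). Camera axes: x right, y down, z forward; pixel columns grow to the right and rows downward; lengths in m; the calibration is good to about 2 mm. A picture is of the moment at which its call begins.
- env.close_job(): hands the job in, once; it reports no verdict.
Trained networks look in a picture, given as the dict that the camera call returned (one of the last four; its "shot" number tells which), for a name from the list of things; names that differ only in an ending like _2 or _b are one class to them, and where a whole thing is asked for, a point or a joint stands for the part that bears it (a point fixed in the world has none). Each returns a list of dicts, best first, with "confidence" (0 to 1); they miss things now and then, are a little off and sometimes report something else, mostly with a low value. They report only what shows in the picture. A call takes as long as a camera call. They do not tell look-alikes from the thing itself.
- env.look_for(picture, target): "xy" ([column, row] in pixels, amid what is visible of it).
- env.silhouettes(picture, target): "region" (400x640 bool, what is visible of it) and "xy" ([column, row] in pixels, amid what is visible of it).
The state is a dict: "time_s": time; "joints": joint angles; "joint_velocities": joint speeds; "effort": joint torques, N m; "tcp_pos": TCP position; "eef_rot": TCP orientation; "force": force on the tool from outside, world axes, zero at the start; "moment": the same for the moment, N m; "grip_width": opening from 0.0 (shut) to 1.0 (fully open).
Only numpy, scipy, OpenCV 4.12 (cv2) and the standard library are available. Lean on these libraries where they do the work, as an engineer would, in place of code of your own. Each camera call takes 0.05 s, during which the arm holds its last target. There are 200 camera calls.

## Working session

There is one attempt and no reset: what is moved stays moved. The work goes in short steps, Python scripts to look and compute and a tool call to move; the robot and the scene stay as the last step left them, time stands still between calls to the robot, and variables do not carry over. Pictures are saved under pics/ and viewed, about 8 in all and at most 12, crops included, and the job is handed in when it is done.

Besides the shell and the picture viewer there is one more tool, called after ">>>" as name(argument=value, ...) on one line, values as JSON. carry_out: Moves the arm, as the interface text tells. Shift numbers are shares of 0.12 m and turn numbers shares of pi rad, none past 1 either way. Its arguments: {"type":"object","properties":{"rows":{"type":"array"},"squeeze":{"type":"number"}},"required":["rows"]}

```bash
ls; mkdir -p pics
cat > h.py <<'E'
import numpy as np, cv2
from scipy.spatial.transform import Rotation as R
from cell import env
def w(s,u,v,d=None):
    K=s["intrinsics"]; z=s["depth"][int(v),int(u)] if d is None else d
    p=np.array([(u-K[0,2])/K[0,0]*z,(v-K[1,2])/K[1,1]*z,z,1]); return (s["pose"]@p)[:3]
def cloud(s):
    K=s["intrinsics"]; v,u=np.mgrid[:400,:640]; z=s["depth"]
    p=np.stack([(u-K[0,2])/K[0,0]*z,(v-K[1,2])/K[1,1]*z,z,np.ones_like(z)],-1)
    c=(p@s["pose"].T)[...,:3]; c[z==0]=np.nan; return c
def move(pos,rpy=None):
    st=env.get_state(); T=R.from_euler('xyz',st["eef_rot"],degrees=True)
    d=T.inv().apply(np.array(pos)-st["tcp_pos"])/0.12
    r=np.zeros(3)
    if rpy is not None: r=(T.inv()*R.from_euler('xyz',rpy,degrees=True)).as_rotvec()/np.pi
    return np.round(d,3),np.round(r,4)
E
python3 - <<'E'
from h import *
st=env.get_state(); print({k:np.round(v,3) for k,v in st.items()})
a=[env.snapshot(n) for n in ("scene","side")]
for s,n in zip(a,("scene","side")):
    cv2.imwrite(f"pics/{n}0.png",s["img"])
    print(n,np.round(s["pose"],3).tolist())
    for t in ["station","holder","stand","sleeve_wide","sleeve_narrow","oil","gauge","loose_nut"]:
        for o in env.look_for(s,t)[:4]:
            print(t,np.round(o["confidence"],2),np.round(o["xy"]),np.round(w(s,*o["xy"]),3))
E
```

```text
pics
{'time_s': np.float64(0.0), 'joints': array([69.786,  3.058, 92.492, -0.   , 84.569, -6.819]), 'joint_velocities': array([ 0.033, -0.006,  0.033,  0.024,  0.085,  0.045]), 'effort': array([ 2.0000e-03, -3.9369e+01, -3.7018e+01, -0.0000e+00,  7.0000e-03,
        0.0000e+00]), 'tcp_pos': array([0.145, 0.607, 0.249]), 'eef_rot': array([-1.79882e+02, -1.40000e-02,  1.66605e+02]), 'force': array([ 0.206,  0.242, -0.398]), 'moment': array([ 0.011, -0.018, -0.014]), 'grip_width': np.float64(0.999)}
scene [[-0.874, -0.288, 0.391, 0.056], [-0.485, 0.528, -0.697, 0.889], [-0.005, -0.799, -0.601, 0.828], [0.0, 0.0, 0.0, 1.0]]
station 0.7 [364. 171.] [ 0.535 -0.305  0.011]
holder 0.92 [244. 292.] [0.545 0.415 0.055]
holder 0.76 [215. 267.] [0.651 0.394 0.073]
stand 0.76 [248. 304.] [0.531 0.42  0.022]
sleeve_wide 0.6 [281. 314.] [0.44  0.408 0.028]
sleeve_narrow 0.79 [320. 294.] [0.385 0.31  0.03 ]
loose_nut 0.63 [317. 291.] [0.397 0.305 0.028]
side [[0.921, -0.202, 0.335, 0.165], [-0.39, -0.426, 0.817, -0.915], [-0.022, -0.882, -0.47, 0.62], [0.0, 0.0, 0.0, 1.0]]
station 0.63 [365. 289.] [ 0.523 -0.335  0.017]
holder 0.57 [258. 183.] [0.446 0.372 0.012]
holder 0.54 [281. 166.] [0.545 0.374 0.066]
holder 0.38 [304. 156.] [0.722 0.595 0.001]
stand 0.5 [281. 177.] [0.539 0.367 0.022]
sleeve_wide 0.5 [253. 181.] [ 0.165 -0.915  0.62 ]
oil 0.59 [416. 270.] [ 0.657 -0.349  0.042]
gauge 0.48 [304. 302.] [ 0.373 -0.313  0.016]
gauge 0.46 [363. 287.] [ 0.523 -0.325  0.015]
loose_nut 0.69 [306. 321.] [ 0.357 -0.365  0.012]
```

Run:
```python
import cv2,numpy as np
a=cv2.imread("pics/scene0.png")
b=cv2.imread("pics/side0.png")
c=cv2.resize(a[220:370,160:360],(800,600),interpolation=cv2.INTER_CUBIC); cv2.imwrite("pics/c1.png",c)
```

```text
(no output)
```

View pics/scene0.png

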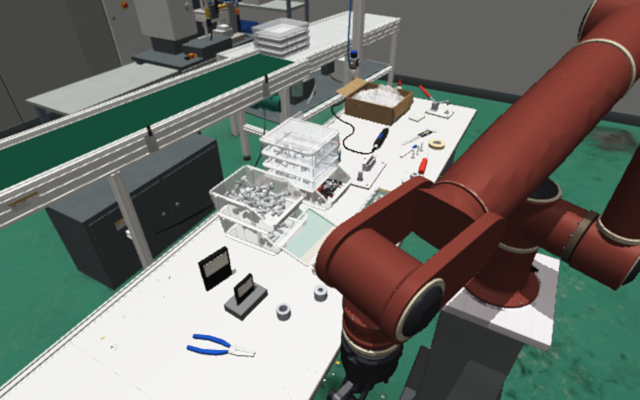

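View pics/c1.png

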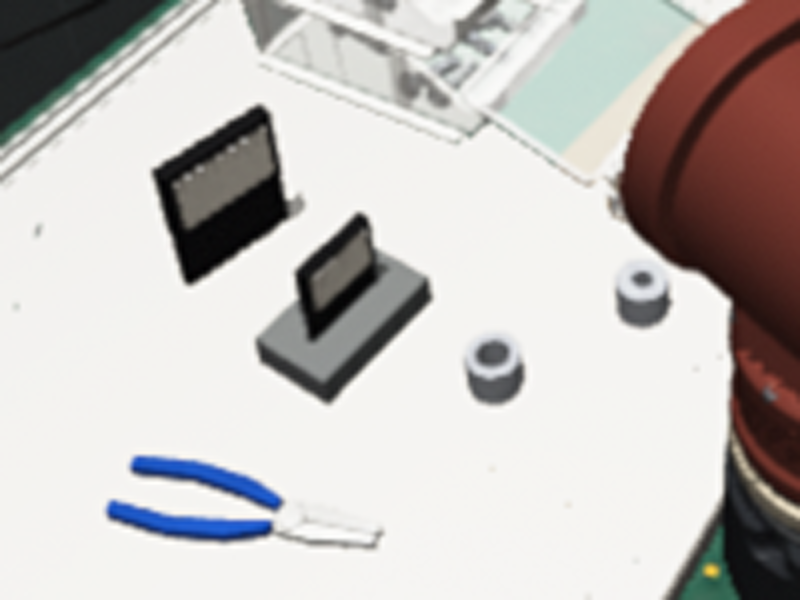

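View pics/side0.png

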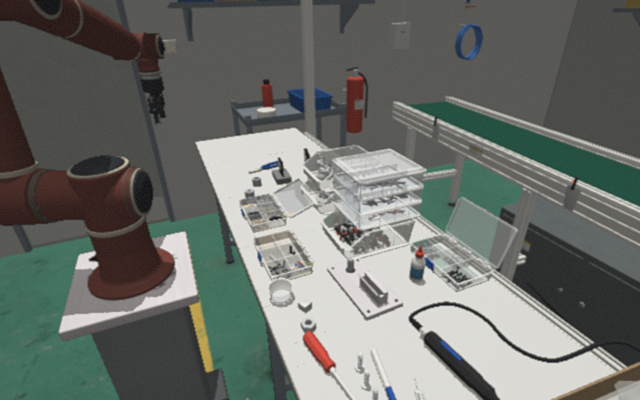

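Scene view: the holder candidates are the large one at (215,267) and the one in the stand at (244,292). I choose the one in the stand, since it matches the given size. The sleeves are at (283,311), which has the larger bore and so is the wide one, and at (320,292), the narrow one. The side view shows the station at about (365,287), with its pin at (350,262) and its lip and shelf at (375,287).

```bash
cat >> h.py <<'E'
def top(c,x,y,r,z0,z1):
    m=(abs(c[...,0]-x)<r)&(abs(c[...,1]-y)<r)&(c[...,2]>z0)&(c[...,2]<z1)
    return c[m]
def rect(p): 
    (cx,cy),(a,b),t=cv2.minAreaRect((p[:,:2]*1000).astype(np.float32)); return np.round([cx,cy,a,b,t],1)
E
python3 - <<'E'
from h import *
s=env.snapshot("scene"); c=cloud(s)
for n,x,y in (("wide",.435,.40),("narrow",.385,.30)):
    p=top(c,x,y,.04,.026,.036); print(n,len(p),rect(p),np.round(p.mean(0),4) if len(p) else 0)
p=top(c,.545,.415,.07,.019,.029); print("stand top",len(p),rect(p))
p=top(c,.545,.415,.05,.04,.08); print("holder head",len(p),rect(p)); print(p[:,2].max())
p=top(c,.545,.415,.05,.075,.095); print("holder head",len(p),rect(p),p[:,2].max())
s=env.snapshot("side"); c=cloud(s)
p=top(c,.535,-.32,.16,.008,.016); print("plate",len(p),rect(p))
p=top(c,.535,-.32,.16,.03,.06); print("shelf/pin",len(p),rect(p)); print(np.round(p[::4],3).tolist())
E
```

```text
wide 95 [442.7 391.9  32.1  34.   32.7] [0.4428 0.3927 0.0286]
narrow 107 [391.5 296.3  34.7  33.8  50.5] [0.3912 0.2969 0.0286]
stand top 557 [550.3 403.7 102.3  62.5  84.3]
holder head 216 [550.2 404.7  61.9  13.5  86.9]
0.07980212056694824
holder head 120 [550.6 404.6  61.9  12.9  84.6] 0.0855194368237957
plate 2001 [ 5.348e+02 -3.196e+02  3.187e+02  3.190e+02  1.000e-01]
shelf/pin 987 [ 535.1 -276.4  228.9  303.9   84.7]
[[0.683, -0.199, 0.06], [0.673, -0.199, 0.059], [0.688, -0.198, 0.055], [0.663, -0.199, 0.059], [0.678, -0.198, 0.054], [0.689, -0.2, 0.053], [0.661, -0.199, 0.056], [0.675, -0.197, 0.051], [0.686, -0.201, 0.05], [0.648, -0.199, 0.056], [0.66, -0.201, 0.054], [0.674, -0.2, 0.05], [0.688, -0.199, 0.045], [0.625, -0.199, 0.059], [0.64, -0.201, 0.057], [0.655, -0.198, 0.051], [0.668, -0.198, 0.047], [0.683, -0.197, 0.042], [0.695, -0.199, 0.04], [0.621, -0.2, 0.058], [0.636, -0.198, 0.053], [0.653, -0.197, 0.047], [0.666, -0.197, 0.044], [0.679, -0.198, 0.04], [0.692, -0.198, 0.037], [0.619, -0.199, 0.055], [0.632, -0.198, 0.05], [0.645, -0.199, 0.047], [0.66, -0.19
[... 4474 characters left out ...]
, 0.031], [0.537, -0.359, 0.032], [0.537, -0.375, 0.046], [0.544, -0.38, 0.047], [0.519, -0.37, 0.045], [0.536, -0.372, 0.041], [0.541, -0.381, 0.045], [0.523, -0.359, 0.031], [0.537, -0.368, 0.033], [0.538, -0.381, 0.044], [0.546, -0.385, 0.044], [0.519, -0.378, 0.046], [0.537, -0.376, 0.037], [0.541, -0.386, 0.044], [0.523, -0.368, 0.033], [0.537, -0.376, 0.034], [0.54, -0.387, 0.042], [0.524, -0.372, 0.033], [0.537, -0.376, 0.031], [0.54, -0.387, 0.039], [0.525, -0.374, 0.031], [0.531, -0.381, 0.034], [0.538, -0.386, 0.036], [0.548, -0.388, 0.034], [0.527, -0.387, 0.038], [0.537, -0.388, 0.035], [0.525, -0.382, 0.032], [0.532, -0.388, 0.034], [0.525, -0.384, 0.03], [0.532, -0.388, 0.031]]
```

Run:
```python
from h import *
s=env.snapshot("side"); c=cloud(s)
for x in np.arange(.43,.64,.015):
    r=[]
    for y in np.arange(-.25,-.13,.015):
        m=(abs(c[...,0]-x)<.008)&(abs(c[...,1]-y)<.008); r.append(round(float(np.nanmax(c[m][:,2])),3) if m.any() else None)
    print(round(x,3),r)
print(move([.443,.392,.2],[180,0,90]))
```

```text
0.43 [0.002, 0.003, 0.002, 0.031, 0.03, 0.029, 0.031, 0.03]
0.445 [0.002, 0.001, 0.001, 0.029, 0.033, 0.031, 0.032, 0.032]
0.46 [0.001, 0.0, 0.001, 0.001, 0.001, 0.001, 0.001, 0.001]
0.475 [0.014, 0.013, 0.013, 0.01, 0.001, 0.001, 0.002, 0.001]
0.49 [0.013, 0.013, 0.014, 0.011, 0.001, 0.001, 0.001, 0.001]
0.505 [0.012, 0.014, 0.014, 0.011, 0.002, 0.004, 0.0, 0.001]
0.52 [0.049, 0.044, 0.014, 0.012, 0.001, 0.001, 0.002, 0.001]
0.535 [0.048, None, 0.011, 0.043, 0.043, 0.044, 0.044, 0.043]
0.55 [0.013, 0.014, 0.013, 0.052, 0.052, 0.007, -0.001, -0.001]
0.565 [0.014, 0.015, 0.016, 0.062, 0.056, None, 0.016, 0.022]
0.58 [0.012, 0.013, 0.011, 0.074, 0.224, 0.225, 0.224, 0.226]
0.595 [0.001, 0.001, 0.002, 0.08, 0.226, 0.23, 0.231, 0.231]
0.61 [0.002, 0.002, 0.002, 0.082, 0.226, 0.231, 0.231, 0.231]
0.625 [0.002, 0.001, 0.001, 0.082, 0.226, 0.23, 0.23, 0.23]
0.64 [0.001, 0.0, 0.0, 0.081, 0.226, 0.23, 0.23, 0.23]
(array([-2.835, -1.175,  0.419]), array([ 0.    , -0.    ,  0.4256]))
```

>>> carry_out(rows=[-1,-0.41,0.1,0,0,0.4256,85,-1,-0.41,0.1,0,0,0.4256,85,-1,-0.41,0.1,0,0,0.4256,85,-1,-0.41,0.1,0,0,0.4256,85,-1,-0.41,0.1,0,0,0.4256,85,-1,-0.41,0.1,0,0,0.4256,85,-1,-0.41,0.1,0,0,0.4256,85,-1,-0.41,0.1,0,0,0.4256,85,-1,-0.41,0.1,0,0,0.4256,85,-1,-0.41,0.1,0,0,0.4256,85,-1,-0.41,0.1,0,0,0.4256,85,-1,-0.41,0.1,0,0,0.4256,85])

```text
time_s: 2.05
tcp_pos: [0.2502, 0.5323, 0.2383]
eef_rot: [180.0, -0.0, 89.9]
force: [0.2, -0.3, 0.1]
grip_width: 0.995
```

Run:
```python
from h import *
print(env.get_state()["eef_rot"],move([.443,.392,.2],[180,0,90]))
```

```text
[ 1.79995224e+02 -3.65834939e-03  8.99187837e+01] (array([-1.167,  1.609,  0.32 ]), array([ 0.    , -0.    , -0.0005]))
```

>>> carry_out(rows=[-0.6,0.8,0.16,0,0,0,85,-0.6,0.8,0.16,0,0,0,85,-0.6,0.8,0.16,0,0,0,85,-0.6,0.8,0.16,0,0,0,85])

```text
time_s: 2.38
tcp_pos: [0.3497, 0.4565, 0.2177]
eef_rot: [180.0, 0.2, 89.7]
force: [-0.5, -0.3, 0.4]
grip_width: 0.998
```

>>> carry_out(rows=[-0.57,0.81,0.16,0,0,0,85,-0.57,0.81,0.16,0,0,0,85,-0.57,0.81,0.16,0,0,0,85,-0.57,0.81,0.16,0,0,0,85,-0.57,0.81,0.16,0,0,0,85])

```text
time_s: 2.8
tcp_pos: [0.4477, 0.3864, 0.1982]
eef_rot: [-180.0, 0.2, 89.6]
force: [0.8, 0.9, 0.5]
grip_width: 0.994
```

Run:
```python
from h import *
s=env.snapshot("wrist"); cv2.imwrite("pics/w1.png",s["img"]); c=cloud(s)
np.savez("w1.npz",**{k:s[k] for k in("img","depth","intrinsics","pose")})
print(np.round(s["pose"],3).tolist())
for n,x,y in (("wide",.443,.392),("narrow",.391,.297)):
    p=top(c,x,y,.03,.026,.036); print(n,len(p))
    if len(p): print(rect(p),cv2.minEnclosingCircle((p[:,:2]*1000).astype(np.float32)))
print(move([.443,.392,.02],[180,0,90]))
```

```text
[[1.0, -0.005, -0.002, 0.449], [-0.006, -0.959, -0.284, 0.458], [-0.001, 0.284, -0.959, 0.321], [0.0, 0.0, 0.0, 1.0]]
wide 839
[445.5 392.6  34.7  35.   46.6] ((445.6660461425781, 392.15802001953125), 17.902223587036133)
narrow 868
[394.  296.4  35.3  34.6  86.6] ((393.3614196777344, 296.0168762207031), 18.126691818237305)
(array([ 0.043, -0.031,  1.488]), array([-0.0001,  0.001 , -0.0015]))
```

View pics/w1.png

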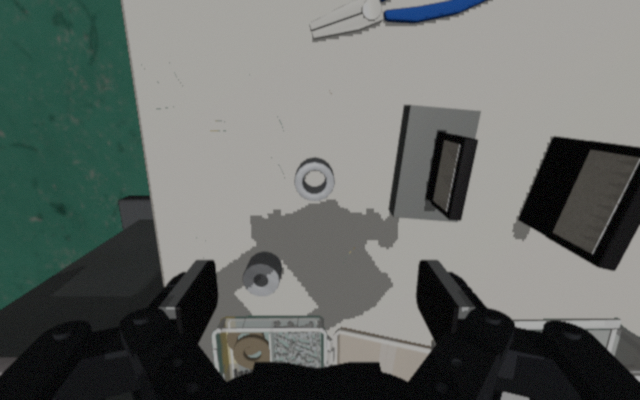

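The wrist view shows the wide-bore sleeve at (315,178), the narrow-bore sleeve at (263,275), the stand with the small holder at (450,175) and the larger decoy at (590,200). The choice is confirmed, so I'm descending on the wide one.

>>> carry_out(rows=[0.047,-0.027,0.9,0,0.001,-0.001,85,0.047,-0.027,0.9,0,0.001,-0.001,85,0.047,-0.027,0.9,0,0.001,-0.001,85,0.047,-0.027,0.9,0,0.001,-0.001,85])

```text
time_s: 3.18
tcp_pos: [0.438, 0.3913, 0.0837]
eef_rot: [-179.4, 0.4, 90.1]
force: [-1.0, -0.6, -0.9]
grip_width: 0.995
```

Run:
```python
from h import *
s=env.snapshot("wrist"); c=cloud(s)
p=top(c,.445,.392,.03,.026,.036); print(len(p))
if len(p): print(rect(p),cv2.minEnclosingCircle((p[:,:2]*1000).astype(np.float32)))
print(env.tip_extent,env.get_state()["tcp_pos"],move([.4445,.392,.024],[180,0,90]))
```

```text
2017
[445.7 392.4  35.   35.1  48.6] ((445.6476135253906, 392.3157043457031), 17.91975975036621)
0.019 [0.44007085 0.39246329 0.0873667 ] (array([-0.002,  0.04 ,  0.528]), array([-0.002 ,  0.0012,  0.0004]))
```

>>> carry_out(rows=[0,0.047,0.15,-0.002,0.001,0,85,0,0.047,0.3,-0.002,0.001,0,85,0,0.047,0.45,-0.002,0.001,0,85,0,0.047,0.525,-0.002,0.001,0,85,0,0.047,0.525,-0.002,0.001,0,85,0,0.047,0.525,-0.002,0.001,0,85])

```text
time_s: 3.73
tcp_pos: [0.446, 0.3933, 0.0261]
eef_rot: [179.9, -0.0, 90.1]
force: [0.6, -0.2, 0.8]
grip_width: 0.998
```

>>> carry_out(rows=[0,0,0,0,0,0,30,0,0,0,0,0,0,30,0,0,0,0,0,0,30,0,0,0,0,0,0,30,0,0,0,0,0,0,30,0,0,0,0,0,0,30,0,0,0,0,0,0,30,0,0,0,0,0,0,30], squeeze=50)

```text
time_s: 4.4
tcp_pos: [0.4467, 0.3939, 0.0275]
eef_rot: [179.8, -0.1, 90.1]
force: [0.1, -0.7, 6.0]
grip_width: 0.398
```

>>> carry_out(rows=[0,0,-0.15,0,0,0,30,0,0,-0.4,0,0,0,30,0,0,-0.75,0,0,0,30,0,0,-1,0,0,0,30,0,-0.1,-1,0,0,0,30,-0.3,-0.1,-1,0,0,0,30,-0.6,-0.1,-1,0,0,0,30,-0.9,-0.1,-1,0,0,0,30,-1,-0.1,-1,0,0,0,30,-1,-0.1,-1,0,0,0,30])

```text
time_s: 5.23
tcp_pos: [0.4339, 0.2712, 0.1459]
eef_rot: [179.9, -0.0, 89.9]
force: [-0.3, 0.3, -0.8]
grip_width: 0.401
```

>>> carry_out(rows=[-0.33,-0.05,-0.1,0,0,0,30,-0.66,-0.08,-0.2,0,0,0,30,-1,-0.1,-0.2,0,0,0,30,-1,-0.1,-0.2,0,0,0,30])

```text
time_s: 5.57
tcp_pos: [0.422, 0.1472, 0.1701]
eef_rot: [179.8, 0.1, 89.6]
force: [-0.1, 0.4, -1.3]
grip_width: 0.399
```

>>> carry_out(rows=[-0.33,0,0,0,0,0,30,-0.66,0,0,0,0,0,30,-1,0,0,0,0,0,30,-1,0,0,0,0,0,30])

```text
time_s: 5.9
tcp_pos: [0.4216, 0.0224, 0.1702]
eef_rot: [179.8, 0.2, 89.2]
force: [0.1, 0.0, -1.2]
grip_width: 0.401
```

>>> carry_out(rows=[-0.33,0,0,0,0,0,30,-0.66,0,0,0,0,0,30,-1,0,0,0,0,0,30,-1,0,0,0,0,0,30])

```text
time_s: 6.23
tcp_pos: [0.4204, -0.1023, 0.1709]
eef_rot: [179.8, 0.4, 88.8]
force: [0.3, -0.0, -0.5]
grip_width: 0.394
```

>>> carry_out(rows=[-0.33,0,-0.1,0,0.002,0.006,30,-0.66,0,-0.2,0,0.002,0.006,30,-0.9,0,-0.25,0,0.002,0.006,30,-0.9,0.1,-0.25,0,0.002,0.006,30,-0.9,0.1,-0.25,0,0.002,0.006,30,-0.9,0.1,-0.25,0,0.002,0.006,30])

```text
time_s: 6.73
tcp_pos: [0.4305, -0.2094, 0.201]
eef_rot: [179.8, -0.1, 87.8]
force: [-0.9, -0.0, -1.2]
grip_width: 0.399
```

Run:
```python
from h import *
s=env.snapshot("wrist"); cv2.imwrite("pics/w2.png",s["img"]); np.savez("w2.npz",**{k:s[k] for k in("img","depth","intrinsics","pose")}); c=cloud(s)
st=env.get_state(); print(st["tcp_pos"],st["eef_rot"])
m=(c[...,2]>.028)&(c[...,2]<.06)&(c[...,0]>.45)&(c[...,0]<.6)&(c[...,1]<-.2)&(c[...,1]>-.42)
v,u=np.nonzero(m)
k,lab,stt,ce=cv2.connectedComponentsWithStats(m.astype(np.uint8))
for i in range(1,k):
    if stt[i,4]>25:
        p=c[lab==i]; print(stt[i],rect(p),p[:,2].max())
```

```text
[ 0.4301737  -0.20888354  0.20070518] [ 1.79859585e+02 -8.29287440e-02  8.78279153e+01]
[443 176  49   9 215] [ 554.7 -202.3    4.5   32.2   90. ] 0.059911999637946134
[414 215  24  23 414] [ 527.6 -246.3   17.3   16.2   51.5] 0.04938319170304761
[413 278  34  29 633] [ 533.1 -318.3   31.3   28.8    4.8] 0.04763036880795163
```

View pics/w2.png

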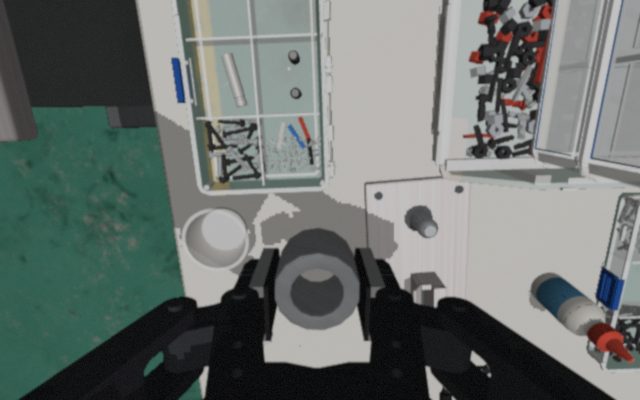

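The wrist view shows the pin at (425,222), the station plate spanning columns 365–468, the held sleeve at (317,280), the slot end at (430,285) and the oil bottle at (580,310).

Run:
```python
from h import *
from scipy.optimize import least_squares
s=dict(np.load("w2.npz")); c=cloud(s)
def circ(p,r=None):
    f=lambda q: np.hypot(p[:,0]-q[0],p[:,1]-q[1])-q[2]
    return np.round(least_squares(f,[*p[:,:2].mean(0),.01],loss="soft_l1",f_scale=.001).x*1000,1)
p=top(c,.527,-.246,.02,.046,.052); print("pin top",len(p),rect(p),p.mean(0))
p=top(c,.527,-.246,.02,.02,.040); print("pin side fit",len(p),circ(p))
tcp=np.array([.4302,-.2089,.2007])
q=top(c,tcp[0],tcp[1],.03,.15,.23); 
print(np.histogram(q[:,2],bins=np.arange(.15,.232,.004)))
zt=q[:,2]
for a,b in((.196,.200),(.200,.204),(.204,.208)):
    g=q[(zt>a)&(zt<b)&(abs(q[:,0]-tcp[0])<.0185)]; 
    if len(g)>20: print(a,len(g),rect(g),cv2.minEnclosingCircle((g[:,:2]*1000).astype(np.float32)))
g=q[(zt>.17)&(zt<.196)&(abs(q[:,0]-tcp[0])<.015)&(q[:,1]>tcp[1]+.005)]; print("outer",len(g),circ(g))
p=top(c,.527,-.275,.16,.009,.015); p=p[(p[:,0]>.47)&(p[:,0]<.59)&(p[:,1]<-.21)]; print("plate",rect(p))
```

```text
pin top 138 [ 528.2 -246.5   11.4   11.8   29.9] [ 0.52804959 -0.24629803  0.04737597]
pin side fit 174 [ 528.5 -247.     8.8]
(array([   0,    0,    0,    0,    0,    6,  288,  373,  440,  618,  751,
        821, 1140, 3606,  444,  453,  389,  963,  378,  587]), array([0.15 , 0.154, 0.158, 0.162, 0.166, 0.17 , 0.174, 0.178, 0.182,
       0.186, 0.19 , 0.194, 0.198, 0.202, 0.206, 0.21 , 0.214, 0.218,
       0.222, 0.226, 0.23 ]))
0.196 661 [ 430.8 -207.4   36.7   29.4    3.7] ((429.77630615234375, -209.16802978515625), 21.376083374023438)
0.2 3673 [ 431.2 -211.2   36.7   36.7    4.6] ((429.7487487792969, -208.94017028808594), 21.447242736816406)
0.204 378 [ 431.  -210.3   36.7   32.     3.4] ((429.83416748046875, -209.0296630859375), 21.45168113708496)
outer 1133 [ 430.9 -211.1   17.6]
plate [ 529.6 -274.5  100.1  131.8    2.5]
```

>>> carry_out(rows=[-0.1,0.3,0,0,0,-0.012,30,-0.2,0.6,0,0,0,-0.012,30,-0.267,0.82,0.1,0,0,-0.012,30,-0.267,0.82,0.4,0,0,-0.012,30,-0.267,0.82,0.7,0,0,-0.012,30,-0.267,0.82,0.9,0,0,-0.012,30,-0.267,0.82,0.9,0,0,-0.012,30,-0.267,0.82,0.9,0,0,-0.012,30])

```text
time_s: 7.45
tcp_pos: [0.5264, -0.2422, 0.091]
eef_rot: [-179.9, -0.2, 90.1]
force: [0.6, -0.1, 0.9]
grip_width: 0.402
```

```bash
cat >> h.py <<'E'
from scipy.optimize import least_squares
def circ(p):
    f=lambda q: np.hypot(p[:,0]-q[0],p[:,1]-q[1])-q[2]
    return np.round(least_squares(f,[*p[:,:2].mean(0),.01],loss="soft_l1",f_scale=.001).x*1000,1)
E
python3 - <<'E'
from h import *
s=env.snapshot("wrist"); cv2.imwrite("pics/w3.png",s["img"]); np.savez("w3.npz",**{k:s[k] for k in("img","depth","intrinsics","pose")}); c=cloud(s)
st=env.get_state(); t=st["tcp_pos"]; print(t,st["eef_rot"])
p=top(c,.528,-.246,.02,.046,.052); print("pin top",len(p), rect(p) if len(p)>5 else '')
p=top(c,.528,-.246,.02,.02,.040); print("pin side fit",len(p),circ(p) if len(p)>5 else '')
q=top(c,t[0],t[1],.03,t[2]-.04,t[2]+.01)
g=q[(q[:,2]>t[2]-.025)&(q[:,2]<t[2]-.003)&(abs(q[:,0]-t[0])<.015)&(q[:,1]>t[1]+.005)]; print("outer",len(g),circ(g),g[:,2].min())
g=q[abs(q[:,2]-t[2]-.0023)<.002]; print("top",rect(g))
E
```

```text
[ 0.52791456 -0.24345577  0.09350637] [ 1.79848225e+02 -8.08128696e-02  9.00693609e+01]
pin top 0 
pin side fit 141 [ 528.6 -247.     8.8]
outer 1278 [ 526.8 -244.    17.7] 0.06855394481643962
top [ 526.2 -242.8   33.3   58.2   78.6]
```

View pics/w3.png

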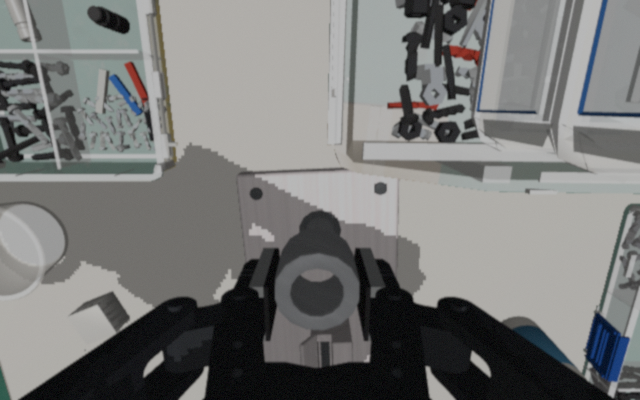

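>>> carry_out(rows=[-0.024,0.013,0,0,0,0,30,-0.024,0.013,0.04,0,0,0,30,-0.024,0.013,0.08,0,0,0,30,-0.024,0.013,0.12,0,0,0,30,-0.024,0.013,0.16,0,0,0,30,-0.024,0.013,0.18,0,0,0,30,-0.024,0.013,0.18,0,0,0,30,-0.024,0.013,0.18,0,0,0,30])

```text
time_s: 8.17
tcp_pos: [0.5293, -0.2462, 0.0714]
eef_rot: [179.9, -0.1, 90.1]
force: [-0.3, -0.7, 0.1]
grip_width: 0.397
```

Run:
```python
from h import *
for i in range(3):
    s=env.snapshot("wrist"); c=cloud(s)
    st=env.get_state(); t=st["tcp_pos"]; print(t,st["eef_rot"],st["force"])
    p=top(c,.528,-.246,.02,.018,.036); print("pin side fit",len(p),circ(p) if len(p)>5 else '')
    q=top(c,t[0],t[1],.03,t[2]-.04,t[2]+.01)
    g=q[(q[:,2]>t[2]-.022)&(q[:,2]<t[2]-.003)&(abs(q[:,0]-t[0])<.015)&(q[:,1]>t[1]+.005)]; print("outer",len(g),circ(g),g[:,2].min())
```

```text
[ 0.52948086 -0.24636519  0.07177977] [ 1.79858436e+02 -8.52004845e-02  9.00659531e+01] [ 0.65213782  0.80990513 -0.48996742]
pin side fit 62 [ 528.6 -246.7    8.5]
outer 1084 [ 529.7 -247.9   17.6] 0.04982231473887244
[ 0.52960576 -0.24642116  0.07200682] [ 1.79839899e+02 -7.40566737e-02  9.00657402e+01] [ 0.46511009  0.10081333 -0.58990804]
pin side fit 70 [ 528.6 -246.8    8.6]
outer 1090 [ 529.9 -248.1   17.7] 0.05005692041393736
[ 0.52966835 -0.24646278  0.07213015] [ 1.79830467e+02 -6.97952736e-02  9.00620255e+01] [ 0.28203107  0.56660258 -1.09454146]
pin side fit 79 [ 528.6 -246.9    8.6]
outer 1084 [ 530.1 -248.2   17.7] 0.0501499315808456
```

>>> carry_out(rows=[0.011,-0.012,0,0,0,0,30,0.011,-0.012,0.03,0,0,0,30,0.011,-0.012,0.06,0,0,0,30,0.011,-0.012,0.09,0,0,0,30,0.011,-0.012,0.12,0,0,0,30,0.011,-0.012,0.12,0,0,0,30])

```text
time_s: 8.82
tcp_pos: [0.5275, -0.2447, 0.0563]
eef_rot: [179.9, -0.1, 90.1]
force: [-0.5, -0.1, -0.6]
grip_width: 0.394
```

Run:
```python
from h import *
st=env.get_state(); t=st["tcp_pos"]; print(t,st["eef_rot"],st["force"],st["moment"])
```

```text
[ 0.52753597 -0.24466874  0.05634861] [ 1.79935811e+02 -1.33671142e-01  9.00655390e+01] [-0.48575258 -0.13839664 -0.584114  ] [-0.04102169  0.0611154  -0.03698756]
```

>>> carry_out(rows=[0,0,0.03,0,0,0,30,0,0,0.06,0,0,0,30,0,0,0.09,0,0,0,30,0,0,0.12,0,0,0,30,0,0,0.13,0,0,0,30,0,0,0.13,0,0,0,30,0,0,0.13,0,0,0,30])

```text
time_s: 9.4
tcp_pos: [0.5276, -0.2447, 0.0407]
eef_rot: [179.9, -0.1, 90.1]
force: [-0.4, 0.4, -0.3]
grip_width: 0.397
```

>>> carry_out(rows=[0,0,0,0,0,0,60,0,0,0,0,0,0,60,0,0,0,0,0,0,60,0,0,0,0,0,0,60,0,0,-0.2,0,0,0,60,0,0,-0.5,0,0,0,60,0,0,-0.9,0,0,0,60,0,0,-1,0,0,0,60,0,0,-1,0,0,0,60])

```text
time_s: 10.15
tcp_pos: [0.5308, -0.247, 0.1682]
eef_rot: [179.3, 0.2, 90.1]
force: [0.9, -0.1, 1.7]
grip_width: 0.705
```

>>> carry_out(rows=[0,-0.3,-0.1,0,0,0,60,0,-0.6,-0.3,0,0,0,60,0,-0.8,-0.3,0,0,0,60,0,-0.8,-0.3,0,0,0,60,0,-0.8,-0.3,0,0,0,60])

```text
time_s: 10.57
tcp_pos: [0.4336, -0.2469, 0.2025]
eef_rot: [179.3, 0.2, 90.0]
force: [-0.3, 0.1, -0.3]
grip_width: 0.703
```

Run:
```python
from h import *
s=env.snapshot("wrist"); cv2.imwrite("pics/w4.png",s["img"]); np.savez("w4.npz",**{k:s[k] for k in("img","depth","intrinsics","pose")}); c=cloud(s)
st=env.get_state(); t=st["tcp_pos"]; print(t,st["eef_rot"])
p=top(c,.528,-.247,.024,.03,.06); print("sleeve",len(p),rect(p),np.histogram(p[:,2],bins=np.arange(.03,.061,.002))[0])
m=(c[...,2]>.02)&(c[...,2]<.06)&(c[...,0]>.48)&(c[...,0]<.6)&(c[...,1]<-.22)&(c[...,1]>-.42)
k,lab,stt,ce=cv2.connectedComponentsWithStats(m.astype(np.uint8))
for i in range(1,k):
    if stt[i,4]>25:
        p=c[lab==i]; print(stt[i],rect(p),p[:,2].max())
p=top(c,.53,-.29,.16,.009,.015); p=p[(p[:,0]>.47)&(p[:,0]<.59)&(p[:,1]<-.21)]; print("plate",rect(p))
```

```text
[ 0.43416441 -0.246798    0.20235886] [179.33173426   0.22229113  90.03588263]
sleeve 1405 [ 527.8 -246.    34.8   35.3   78.9] [ 31  30  55  52  67 391 566  64 114  35   0   0   0   0   0]
[ 397  164   47   45 1553] [ 527.7 -246.1   34.8   35.3   77.1] 0.049525267500279246
[405 242  36  47 926] [ 532.9 -323.    31.2   38.1    3.2] 0.04743705169899698
plate [ 531.  -306.6  100.   195.8    2.7]
```

View pics/w4.png

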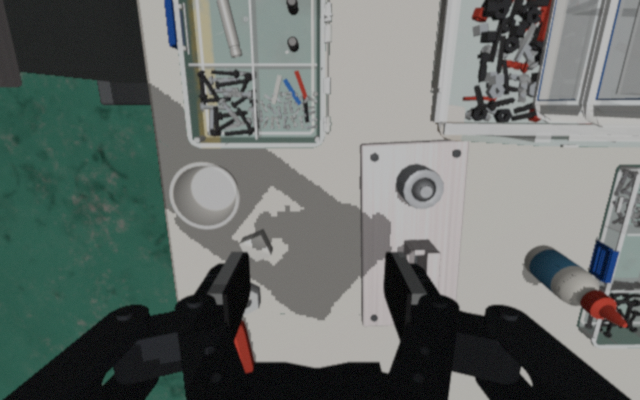

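The wide sleeve is seated at (420,187): its top is 42 mm up and the pin protrudes through it. The full plate gives the station pose as about (0.531, -0.3066), yaw 2.7°, which agrees with the pin. Next is the holder.

>>> carry_out(rows=[0.33,0,0,0,0,0,45,0.66,0,0,0,0,0,45,1,-0.1,0,0,0,0,45,1,-0.1,0,0,0,0,45])

```text
time_s: 10.95
tcp_pos: [0.4211, -0.1217, 0.2]
eef_rot: [179.5, -0.0, 90.4]
force: [-0.3, -0.7, -0.3]
grip_width: 0.525
```

>>> carry_out(rows=[0.33,0,0,0,0,0,45,0.66,0,0,0,0,0,45,1,0,0,0,0,0,45,1,0,0,0,0,0,45])

```text
time_s: 11.28
tcp_pos: [0.4203, 0.0045, 0.1992]
eef_rot: [179.6, -0.2, 90.9]
force: [0.1, -0.4, -0.6]
grip_width: 0.533
```

>>> carry_out(rows=[0.33,0,0,0,0,0,45,0.66,0,0,0,0,0,45,1,0,0,0,0,0,45,1,0,0,0,0,0,45])

```text
time_s: 11.62
tcp_pos: [0.4179, 0.1302, 0.1991]
eef_rot: [179.6, -0.4, 91.4]
force: [-0.2, 0.2, -0.0]
grip_width: 0.528
```

>>> carry_out(rows=[0.33,0,0,0,0,0,45,0.66,0,0,0,0,0,45,1,0,0,0,0,0,45,1,0,0,0,0,0,45])

```text
time_s: 11.95
tcp_pos: [0.4146, 0.2555, 0.1993]
eef_rot: [179.7, -0.5, 91.8]
force: [-0.3, -0.3, 0.3]
grip_width: 0.527
```

>>> carry_out(rows=[0.33,0,0,0,0,0,45,0.66,0,0,0,0,0,45,1,0,0,0,0,0,45,1,0,0,0,0,0,45,1,0,0,0,0,0,45])

```text
time_s: 12.37
tcp_pos: [0.411, 0.3768, 0.199]
eef_rot: [179.8, -0.4, 92.0]
force: [0.4, -0.9, 0.2]
grip_width: 0.526
```

Run:
```python
from h import *
s=env.snapshot("wrist"); np.savez("w5.npz",**{k:s[k] for k in("img","depth","intrinsics","pose")})
st=env.get_state(); print(st["tcp_pos"],st["eef_rot"])
for s in (dict(np.load("w1.npz")),s):
    c=cloud(s)
    p=top(c,.55,.404,.05,.078,.09); print("head",len(p),len(p)>4 and rect(p), len(p)>4 and p[:,2].max())
    p=top(c,.55,.404,.07,.02,.028); print("stand",len(p)>4 and rect(p))
    p=top(c,.65,.394,.06,.04,.2); print("decoy min x",len(p)>4 and np.percentile(p,[1,99],axis=0).round(3).tolist())
```

```text
[0.41111264 0.3756433  0.19915394] [179.78252365  -0.38737529  91.86924918]
head 1351 [552.  404.5  59.9  11.2  85.7] 0.08555428415656013
stand [552.4 404.4 100.3  61.   84.6]
decoy min x [[0.643, 0.348, 0.041], [0.664, 0.428, 0.108]]
head 1435 [552.2 404.4  59.9  11.6  84.3] 0.08557273227231377
stand [552.2 404.4 100.2  61.4  84.8]
decoy min x [[0.643, 0.348, 0.04], [0.664, 0.426, 0.097]]
```

Run:
```python
from h import *
print(move([.552,.4044,.16],[180,0,84.8]))
```

```text
(array([0.199, 1.18 , 0.332]), array([ 0.0011, -0.0022,  0.0393]))
```

>>> carry_out(rows=[0.1,0.4,0,0.001,-0.002,0.039,45,0.2,0.7,0,0.001,-0.002,0.039,45,0.2,0.9,0.1,0.001,-0.002,0.039,45,0.2,0.9,0.1,0.001,-0.002,0.039,45])

```text
time_s: 12.75
tcp_pos: [0.5224, 0.4008, 0.1847]
eef_rot: [-180.0, 0.1, 84.6]
force: [-0.1, -0.5, 0.1]
grip_width: 0.528
```

Run:
```python
from h import *
print(env.get_state()["tcp_pos"],move([.552,.4044,.12],[180,0,84.8]))
```

```text
[0.52244035 0.40078636 0.1847083 ] (array([0.054, 0.243, 0.539]), array([-0.0002,  0.0005, -0.0011]))
```

>>> carry_out(rows=[0.054,0.243,0.1,0,0,-0.001,45,0.054,0.243,0.3,0,0,-0.001,45,0.054,0.243,0.5,0,0,-0.001,45,0.054,0.243,0.54,0,0,-0.001,45,0.054,0.243,0.54,0,0,-0.001,45,0.054,0.243,0.54,0,0,-0.001,45])

```text
time_s: 13.25
tcp_pos: [0.5522, 0.4036, 0.1206]
eef_rot: [-180.0, 0.1, 84.7]
force: [-0.0, -0.2, 1.3]
grip_width: 0.525
```

Run:
```python
from h import *
s=env.snapshot("wrist"); c=cloud(s)
p=top(c,.552,.404,.05,.078,.09); print("head",len(p),rect(p))
cv2.imwrite("pics/w6.png",s["img"])
print(env.get_state()["tcp_pos"],move([.552,.4044,.067],[180,0,84.8]))
```

```text
head 2166 [552.5 404.7  59.6  10.3  85.1]
[0.55271127 0.4043052  0.12184473] (array([ 0.   , -0.007,  0.457]), array([ 0.0005,  0.0001, -0.0002]))
```

View pics/w6.png

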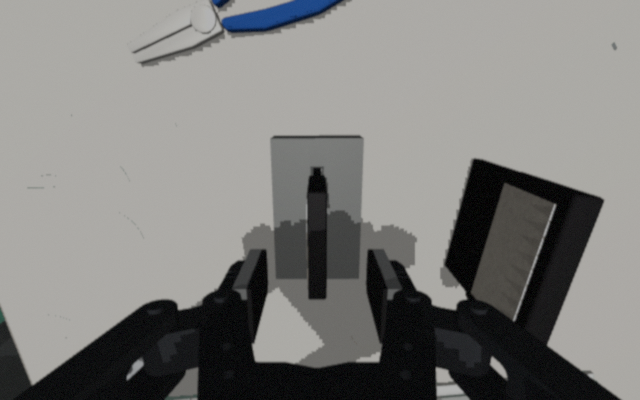

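The holder head at (317,240) is centred between the fingers and the decoy at (530,250) is clear. I'm descending and gripping.

>>> carry_out(rows=[0,-0.003,0.15,0,0,0,45,0,-0.003,0.3,0,0,0,45,0,-0.003,0.42,0,0,0,45,0,-0.003,0.455,0,0,0,45,0,-0.003,0.455,0,0,0,45,0,-0.003,0.455,0,0,0,45])

```text
time_s: 13.8
tcp_pos: [0.5528, 0.4046, 0.0681]
eef_rot: [179.9, -0.0, 84.8]
force: [-0.5, 0.1, -0.3]
grip_width: 0.525
```

>>> carry_out(rows=[0,0,0,0,0,0,4,0,0,0,0,0,0,4,0,0,0,0,0,0,4,0,0,0,0,0,0,4,0,0,0,0,0,0,4,0,0,0,0,0,0,4,0,0,0,0,0,0,4], squeeze=90)

```text
time_s: 14.38
tcp_pos: [0.5532, 0.4051, 0.0696]
eef_rot: [179.8, -0.1, 84.8]
force: [-1.5, 0.6, 7.2]
grip_width: 0.102
```

>>> carry_out(rows=[0,0,-0.1,0,0,0,4,0,0,-0.25,0,0,0,4,0,0,-0.5,0,0,0,4,0,0,-0.75,0,0,0,4,0,0,-1,0,0,0,4,0,-0.2,-1,0,0,0,4,0,-0.5,-1,0,0,0,4,0,-0.8,-1,0,0,0,4,0,-1,-1,0,0,0,4,0,-1,-1,0,0,0,4,0,-1,-1,0,0,0,4])

```text
time_s: 15.3
tcp_pos: [0.4325, 0.416, 0.1897]
eef_rot: [179.8, -0.1, 84.9]
force: [0.1, -0.1, 0.0]
grip_width: 0.098
```

Run:
```python
from h import *
st=env.get_state(); print(st["tcp_pos"],st["eef_rot"],st["force"],st["grip_width"],move([.425,.28,.2],[180,0,92.7]))
```

```text
[0.43249794 0.41604653 0.18974771] [ 1.79753044e+02 -9.53529786e-02  8.48718970e+01] [ 0.14999784 -0.05657618  0.04775547] 0.09840999537166517 (array([-1.135,  0.039, -0.087]), array([ 0.0014, -0.0004, -0.0435]))
```

>>> carry_out(rows=[-0.33,0,-0.1,0,0,-0.0435,4,-0.66,0,-0.1,0,0,-0.0435,4,-1,0.02,-0.1,0,0,-0.0435,4,-1,0.02,-0.1,0.001,0,-0.0435,4])

```text
time_s: 15.63
tcp_pos: [0.4247, 0.2911, 0.2012]
eef_rot: [179.9, 0.1, 92.4]
force: [-0.0, 1.0, -0.6]
grip_width: 0.099
```

>>> carry_out(rows=[-0.33,-0.015,0,0,0,0,4,-0.66,-0.03,0,0,0,0,4,-1,-0.047,0,0,0,0,4,-1,-0.047,0,0,0,0,4])

```text
time_s: 15.97
tcp_pos: [0.4254, 0.1653, 0.2019]
eef_rot: [179.9, 0.3, 92.0]
force: [0.3, 0.8, -0.9]
grip_width: 0.106
```

>>> carry_out(rows=[-0.33,-0.015,0,0,0,0,4,-0.66,-0.03,0,0,0,0,4,-1,-0.047,0,0,0,0,4,-1,-0.047,0,0,0,0,4])

```text
time_s: 16.3
tcp_pos: [0.425, 0.039, 0.2035]
eef_rot: [179.8, 0.5, 91.4]
force: [1.0, 1.1, -0.3]
grip_width: 0.103
```

>>> carry_out(rows=[-0.33,-0.015,0,0,0,0,4,-0.66,-0.03,0,0,0,0,4,-1,-0.047,0,0,0,0,4,-1,-0.047,0,0,0,0,4])

```text
time_s: 16.63
tcp_pos: [0.4228, -0.0873, 0.2058]
eef_rot: [179.7, 0.7, 90.9]
force: [0.9, 0.9, -0.5]
grip_width: 0.103
```

>>> carry_out(rows=[-0.33,-0.015,0,0,0,0,4,-0.66,-0.03,0,0,0,0,4,-1,-0.047,0,0,0,0,4,-1,-0.047,0,0,0,0,4])

```text
time_s: 16.97
tcp_pos: [0.4194, -0.2134, 0.2084]
eef_rot: [179.6, 0.9, 90.6]
force: [0.2, 0.4, -0.1]
grip_width: 0.104
```

>>> carry_out(rows=[-0.33,-0.015,0,0,0,0,4,-0.66,-0.03,0,0,0,0,4,-1,-0.047,0,0,0,0,4,-1,-0.047,0,0,0,0,4])

```text
time_s: 17.3
tcp_pos: [0.415, -0.3393, 0.2109]
eef_rot: [179.6, 1.1, 90.2]
force: [-0.7, 0.6, 0.1]
grip_width: 0.103
```

Run:
```python
from h import *
st=env.get_state(); print(st["tcp_pos"],st["eef_rot"],st["force"],st["grip_width"],move([.533,-.3466,.16],[180,0,92.7]))
```

```text
[ 0.41495198 -0.33928261  0.21091938] [179.63173917   1.13072299  90.24553534] [-0.66435912  0.57725096  0.12325562] 0.10283094854654186 (array([-0.057,  0.981,  0.432]), array([ 0.0019,  0.0063, -0.0136]))
```

>>> carry_out(rows=[-0.02,0.3,0,0.002,0.006,-0.0136,4,-0.04,0.6,0.1,0.002,0.006,-0.0136,4,-0.057,0.9,0.25,0.002,0.006,-0.0136,4,-0.057,0.981,0.43,0.002,0.006,-0.0136,4,-0.057,0.981,0.43,0.002,0.006,-0.0136,4,-0.057,0.981,0.43,0.002,0.006,-0.0136,4,-0.057,0.981,0.43,0.002,0.006,-0.0136,4])

```text
time_s: 17.88
tcp_pos: [0.5332, -0.3466, 0.1609]
eef_rot: [-180.0, 0.1, 92.7]
force: [-1.2, -0.4, 0.8]
grip_width: 0.1
```

Run:
```python
from h import *
s=env.snapshot("wrist"); c=cloud(s); np.savez("w7.npz",**{k:s[k] for k in("img","depth","intrinsics","pose")})
st=env.get_state(); t=st["tcp_pos"]; print(t,st["eef_rot"])
cv2.imwrite("pics/w7.png",s["img"])
p=top(c,t[0],t[1],.04,t[2]-.065,t[2]+.018)
m=(abs(p[:,0]-t[0])<.02)
p=p[m]
for a in np.arange(t[2]-.066,t[2]+.02,.008):
    g=p[(p[:,2]>=a)&(p[:,2]<a+.008)]; print(round(a-t[2],3),len(g),rect(g) if len(g)>5 else '')
m=(c[...,2]>.025)&(c[...,2]<.055)&(c[...,0]>.49)&(c[...,0]<.58)&(c[...,1]<-.29)&(c[...,1]>-.40)
p=c[m]; print(len(p), len(p)>4 and rect(p))
q=top(c,.528,-.246,.024,.03,.06); print("sleeve",rect(q))
```

```text
[ 0.53320474 -0.34694989  0.16175381] [1.79943726e+02 1.37163355e-01 9.26755542e+01]
-0.066 13 [ 5.319e+02 -3.177e+02  4.400e+00  5.000e-01  2.000e+00]
-0.058 32 [ 5.319e+02 -3.176e+02  4.300e+00  5.000e-01  4.900e+00]
-0.05 34 [ 531.7 -317.5    4.6    0.7    4.5]
-0.042 44 [ 532.  -317.6    4.9    0.6    2.8]
-0.034 62 [ 532.3 -317.8    1.3    9.6   89.5]
-0.026 114 [ 531.2 -318.5   10.9    4.2   21.9]
-0.018 353 [ 532.6 -328.6   34.2   23.2    2.6]
-0.01 619 [ 532.6 -328.7   36.    23.3    3.3]
-0.002 755 [ 532.8 -328.8   36.2   23.7    2.8]
0.006 4069 [ 535.4 -344.5   33.7   55.4   23.9]
0.014 924 [ 531.6 -344.6   52.3   21.8   79.3]
2580 [ 533.7 -342.    31.3   74.4    2.6]
sleeve [ 527.7 -246.5   34.6   35.7    3.5]
```

View pics/w7.png

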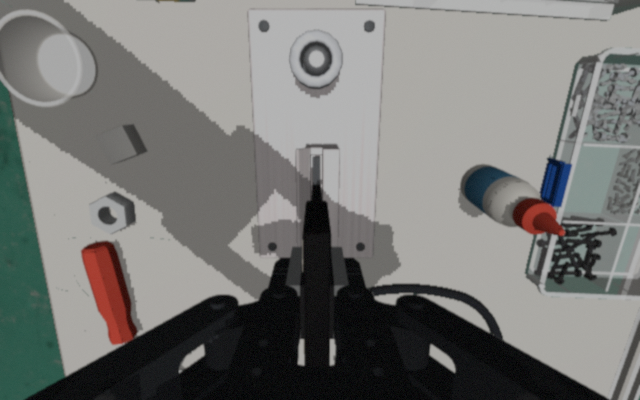

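The wrist view shows the sleeve seated at (317,58). The slot gap is near (317,165) with the blade tip lined up at (316,190). I'll measure the slot walls directly.

Run:
```python
from h import *
for f in("w7.npz","w4.npz"):
    s=dict(np.load(f)); c=cloud(s)
    p=c[(c[...,2]>.008)&(c[...,2]<.055)&(c[...,0]>.49)&(c[...,0]<.58)&(c[...,1]<-.29)&(c[...,1]>-.40)]
    th=np.radians(2.7); d=p[:,:2]-[.531,-.3066]; l=np.c_[d@[np.cos(th),np.sin(th)],d@[-np.sin(th),np.cos(th)],p[:,2]]*1000
    for a in(-1,-3,-8,-11,-14,-20):
        g=l[(abs(l[:,1]-a)<1.0)&(abs(l[:,0])<26)]; g=g[np.argsort(g[:,0])]
        print(f,a,' '.join(f"{x:.0f}:{z:.0f}" for x,_,z in g[::max(1,len(g)//36)]))
```

```text
w7.npz -1 -26:13 -24:12 -22:11 -21:10 -19:11 -17:11 -16:10 -14:45 -14:46 -13:46 -12:47 -12:46 -11:45 -10:11 -9:12 -8:41 -7:40 -6:39 -4:38 -2:38 0:37 2:38 3:37 5:45 7:46 8:45 9:45 11:45 12:45 14:46 15:45 16:46 19:11 20:11 22:11 24:13 26:12
w7.npz -3 -25:12 -24:11 -23:12 -21:12 -20:11 -19:12 -17:12 -14:45 -14:45 -13:47 -12:46 -11:46 -10:43 -9:43 -8:40 -7:41 -6:40 -5:37 -4:37 -3:38 -1:38 1:37 2:38 4:39 5:46 6:46 7:45 8:46 9:45 9:46 11:46 11:46 12:45 14:46 14:46 15:45 16:45 19:12 20:12 22:12 23:12 25:12 26:11
w7.npz -8 -26:11 -25:12 -23:12 -22:11 -21:12 -19:12 -17:12 -13:45 -12:46 -11:45 -10:43 -8:42 -7:41 -6:38 -4:26 -4:12 -2:11 -1:12 -1:12 0:11 1:22 2:21 3:21 3:12 5:34 6:46 7:45 8:46 9:46 10:45 12:47 13:46 14:45 15:45 17:45 20:11 21:12 23:12 23:12 25:12
w7.npz -11 -26:12 -25:13 -23:12 -22:11 -21:12 -19:12 -18:11 -14:45 -13:46 -12:46 -11:46 -10:44 -8:42 -7:40 -6:38 -5:37 -4:28 -3:12 -2:23 -1:21 0:22 1:22 3:21 4:11 5:34 6:45 7:45 7:45 9:46 10:45 10:45 12:47 12:46 13:45 14:46 15:46 16:45 19:12 20:9 22:12 23:12 24:12 25:11
w7.npz -14 -26:11 -24:11 -23:10 -21:11 -19:11 -18:11 -14:46 -13:45 
[... 1388 characters left out ...]
:12 -8:16 -8:11 -8:14 -6:39 1:21 2:22 4:37 4:21 4:30 5:24 5:30 5:39 5:23 5:44 5:32 5:41 5:35 5:29 5:25 5:43 5:40 5:46 5:42 5:45 6:45 6:45 7:46 8:46 8:45 8:47 9:45 10:45 10:45 10:47 10:46 11:46 12:46 12:45 12:46 13:45 13:45 15:47 15:44 15:46 16:46 16:45
w4.npz -14 0:22 1:22 2:22 2:21 4:37 4:27 5:33 5:45 5:20 5:36 5:23 5:30 5:23 5:41 5:32 5:44 5:38 5:19 5:32 5:16 5:44 5:41 5:25 5:38 5:28 5:46 5:46 6:46 6:46 7:47 7:45 8:46 8:46 9:46 9:45 10:46 10:46 11:46 11:46 11:47 11:46 13:46 13:47 14:47 14:46 15:46 15:46 16:45 17:45
w4.npz -20 0:22 2:21 3:21 4:22 5:18 5:24 5:20 5:17 5:23 5:26 6:47 7:46 7:46 7:46 8:45 8:46 8:46 9:46 9:45 10:46 10:45 11:46 11:45 12:46 12:46 13:46 13:47 13:45 14:46 14:46 16:46
```

>>> carry_out(rows=[0.006,-0.002,0,0,0,0,4,0.006,-0.002,0.15,0,0,0,4,0.006,-0.002,0.3,0,0,0,4,0.006,-0.002,0.4,0,0,0,4,0.006,-0.002,0.45,0,0,0,4,0.006,-0.002,0.48,0,0,0,4,0.006,-0.002,0.51,0,0,0,4,0.006,-0.002,0.54,0,0,0,4,0.006,-0.002,0.57,0,0,0,4,0.006,-0.002,0.6,0,0,0,4,0.006,-0.002,0.6,0,0,0,4,0.006,-0.002,0.6,0,0,0,4])

```text
time_s: 18.93
tcp_pos: [0.533, -0.3463, 0.0896]
eef_rot: [180.0, 0.1, 92.7]
force: [-0.1, 0.3, 0.1]
grip_width: 0.105
```

Run:
```python
from h import *
s=env.snapshot("wrist"); c=cloud(s)
st=env.get_state(); t=st["tcp_pos"]; print(t,st["eef_rot"],st["force"],st["moment"])
p=top(c,t[0],t[1],.04,.05,t[2]+.018); p=p[abs(p[:,0]-t[0])<.02]
for a in np.arange(.045,t[2]+.02,.008):
    g=p[(p[:,2]>=a)&(p[:,2]<a+.008)]; print(round(a,3),len(g),rect(g) if len(g)>5 else '')
```

```text
[ 0.53310973 -0.34643561  0.0898256 ] [1.79937292e+02 1.39855810e-01 9.26768371e+01] [-0.23540419  0.41384547  1.02609215] [ 0.00995117 -0.00222936 -0.00970785]
0.045 18 [ 5.316e+02 -3.174e+02  4.400e+00  5.000e-01  4.200e+00]
0.053 49 [ 531.8 -317.3    4.8    0.8    5.1]
0.061 94 [ 531.9 -317.8   10.     1.5    2.8]
0.069 179 [ 531.9 -328.3   29.8   22.9    3. ]
0.077 563 [ 532.7 -328.4   36.    23.6    2.1]
0.085 683 [ 532.7 -328.4   35.9   23.3    2.4]
0.093 874 [ 529.8 -342.6   50.2   31.3   56.9]
0.101 4302 [ 531.4 -344.8   56.1   32.9   71.9]
0.109 0
```

>>> carry_out(rows=[0,0,0.02,0,0,0,4,0,0,0.04,0,0,0,4,0,0,0.06,0,0,0,4,0,0,0.07,0,0,0,4,0,0,0.08,0,0,0,4,0,0,0.09,0,0,0,4,0,0,0.09,0,0,0,4,0,0,0.09,0,0,0,4], squeeze=110)

```text
time_s: 19.65
tcp_pos: [0.5334, -0.3467, 0.0801]
eef_rot: [179.9, 0.2, 92.7]
force: [-2.2, 1.4, 5.3]
grip_width: 0.1
```

>>> carry_out(rows=[0,0,0.01,0,0,0,4,0,0,0.01,0,0,0,4,0,0,0.01,0,0,0,4])

```text
time_s: 19.9
tcp_pos: [0.5334, -0.3468, 0.0799]
eef_rot: [179.9, 0.2, 92.7]
force: [-1.9, 1.0, 5.2]
grip_width: 0.097
```

>>> carry_out(rows=[0,0,0.01,0,0,0,4,0,0,0.02,0,0,0,4,0,0,0.03,0,0,0,4,0,0,0.035,0,0,0,4,0,0,0.035,0,0,0,4,0,0,0.035,0,0,0,4])

```text
time_s: 20.4
tcp_pos: [0.5336, -0.3468, 0.0776]
eef_rot: [180.0, 0.1, 92.7]
force: [-4.1, 3.4, 10.6]
grip_width: 0.101
```

>>> carry_out(rows=[0,0,0.01,0,0,0,4,0,0,0.02,0,0,0,4,0,0,0.02,0,0,0,4,0,0,0.02,0,0,0,4])

```text
time_s: 20.73
tcp_pos: [0.5337, -0.3469, 0.0776]
eef_rot: [-180.0, 0.1, 92.7]
force: [-4.6, 3.4, 12.5]
grip_width: 0.098
```

>>> carry_out(rows=[0.008,-0.008,0.02,0,0,0,4,0.008,-0.008,0.03,0,0,0,4,0.008,-0.008,0.035,0,0,0,4,0.008,-0.008,0.035,0,0,0,4,0.008,-0.008,0.035,0,0,0,4])

```text
time_s: 21.15
tcp_pos: [0.5336, -0.3468, 0.0776]
eef_rot: [179.9, 0.2, 92.7]
force: [-6.3, 4.2, 17.1]
grip_width: 0.099
```

Run:
```python
from h import *
s=env.snapshot("wrist"); c=cloud(s)
st=env.get_state(); t=st["tcp_pos"]; print(t,st["eef_rot"],st["force"],st["moment"])
p=top(c,.5315,-.317,.012,.03,.1); p=p[(abs(p[:,1]+.3172)<.002)]
for a in np.arange(.036,.1,.004):
    g=p[(p[:,2]>=a)&(p[:,2]<a+.004)]; print(round(a,3),len(g),np.round(np.ptp(g[:,0])*1000,1) if len(g) else '')
s=env.snapshot("side"); c2=cloud(s)
for q in (c,c2):
    g=top(q,.533,-.347,.035,.07,.12); print("top z",np.histogram(g[:,2],bins=np.arange(.08,.104,.002))[0])
h=top(c2,.533,-.347,.04,.048,.1); print(rect(h))
cv2.imwrite("pics/s8.png",np.hstack([cv2.resize(s["img"][220:340,300:440],(400,343)),cv2.resize(env.snapshot("wrist")["img"],(400,343))]))
```

```text
[ 0.53362743 -0.3468132   0.07751875] [179.94774344   0.18349237  92.7020491 ] [-5.04210093  3.56367887 17.4145131 ] [ 0.9018766   1.15107709 -0.08107289]
0.036 64 10.3
0.04 79 15.8
0.044 182 23.8
0.048 34 9.6
0.052 58 9.9
0.056 53 9.6
0.06 69 9.5
0.064 65 9.9
0.068 71 9.7
0.072 78 9.8
0.076 81 9.6
0.08 98 9.7
0.084 102 9.7
0.088 193 9.5
0.092 17 7.5
0.096 0 
top z [ 188  201  249  224  200 2878  786  582  170  136  311]
top z [12 12 18 15 17 31 17  9  8  9 13]
[ 527.3 -348.4   33.5   58.1   34.2]
```

View pics/s8.png

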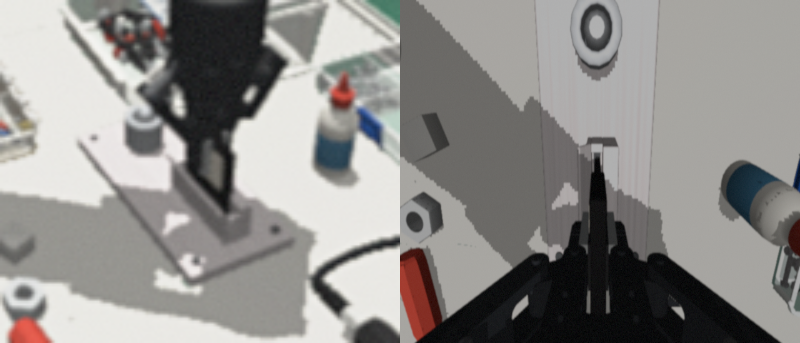

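Run:
```python
from h import *
st=env.get_state(); print(st["time_s"],st["tcp_pos"],st["force"],st["grip_width"]); print(env.close_job())
```

```text
21.3 [ 0.53365297 -0.34684158  0.07758305] [-5.66791084  3.15559236 16.84012123] 0.09704551688746109
the job is handed in; nothing more can be done
None
```

The job is done and handed in at 21.3 s. The wide-bore sleeve is on the gauge pin and the label holder is still held pressed home in the station.

- **Sleeves:** I slid the wide one all the way down the pin and released it. Its top measured about 42 mm above the bench, which is the plate plus the sleeve height, and the pin shows through it. I didn't touch the narrow one; it was left where it stood on the bench.
- **Label holder:** I took the small one from the stand, left the larger look-alike alone, and set it behind the lip with its white card facing the front (-x).
- **Spring strip:** I read it as fully pressed from two signs, since its position can't be measured directly. The top of the holder measured about 92 mm, where it should be when pressed home. Raising the push from 12 N to 17 N also gave no further travel.

No check failed. At hand-in the gripper also felt a side force of about 5–6 N in x and 3 N in y. I tried a 1 mm sideways correction, but it did not remove it. I put it down to friction in the slot and left it.

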